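# Cock the tap hammer of a gauge test rig

## Task

Cock the spring-driven tap hammer of the gauge rig: take its black handle, lift the arm a little and draw it back over the red catch pin until you feel the yellow buffer behind it, lower it fully behind the pin, ease it forward until the pin carries the spring load, and let go so that it stays cocked. The catch is a hair trigger: do not push the pin or its red paddle down, meet the buffer gently because pressing it hard trips the pin, never let the arm snap forward, and leave the other things on the bench and rig where they are.

Things in the scene. Friction and masses are not known exactly. Their poses are not given: they have to be found in the camera images.
- rig: tap-test rig fixed to the bench: green base plate 12 mm thick, spanning x -180 to 80 mm, y -90 to 290 mm in this frame. Origin: on the bench, on the axis of the upright hammer pivot; z up. The hammer arm at rest points along 1.992 rad (counter-clockwise from the rig's +x, seen from above); drawn back it points roughly along the rig's -x.
- gauge_centre (a point): centre of the upright grey dial gauge under test, 84 mm across, 36 mm thick, top at z 120 mm, fixed on the rig beyond the end of the resting arm; leave alone
- rail_mid (a point): middle of the dark rail (along the rig's y, 105 mm from the pivot axis, top 16 mm above the bench) that carries the blue catch block. The block is clamped with its mid-line anywhere from 26 mm to one side (-y) to 26 mm to the other (+y) of this point; its setting y0 is not measured: find it by sight or feel. It carries the red catch pin and, 6 mm of play behind it, a yellow sprung buffer.
- sear (a joint): how far the red catch pin is pressed down, m: 0 up, 0.013 fully down. Pin upright, 10 mm across, top 53 mm above the bench, axis at y0 + 12 mm along the rig's y, so a hooked arm lies at y0. A red paddle reaches 55 mm from it to the rig's -x, under the arm. Held up by only about 1.2 N; lowering the arm while it rubs on the pin drags the pin down and frees the arm.
- hammer_handle (a point): centre of the hammer arm's black upright round handle, 22 mm across, from 36 mm below this point (top of the arm's bar) to 26 mm above it; 160 mm from the pivot axis, 92 mm above the bench when the arm is down. Moves with the arm. The bar is 14 mm wide and high, its underside 42 mm above the bench when down. The hammer head lies 65 mm further out.
- hammer_swing (a joint): swing of the hammer arm about the pivot, rad: 0 at rest near the gauge, growing counter-clockwise seen from above as it is drawn back; hooked, between 0.9 and 1.4. A spring pulls it to 0: 4 N at the handle at rest, 7 to 8 N drawn. The buffer (face at y0 - 13 mm, 44 to 74 mm above the bench) adds 1.3 N at the handle per mm pressed; pressed 6 mm (8 N more) it trips the pin.
- hammer_lift (a joint): height of the hammer arm on its pivot, m: 0 fully down, 0.022 fully raised. Its weight and a light spring (together about 4 to 5 N) push it down. At 0 it laps the catch pin by 11 mm, so it must be raised more than 0.011 to pass over the pin; raised by 0.016 it still meets the buffer.
- cup_rim (a point): centre of the rim of a small yellow plastic bowl, 68 mm across, 42 mm high, loose on the rig's plate; leave alone
- adaptor: brass fitting 24 mm across, 32 mm high, loose on the rig's plate; origin under its centre; leave alone
- spare_gauge: spare grey dial gauge lying dial up, 100 mm across, 34 mm high; origin under its centre; leave alone
- weights: steel weight 64 mm across, 66 mm high; origin under its centre; leave alone
- driver: screwdriver lying on the bench; leave alone
- tin: white jar 60 mm across, 70 mm high; origin under its centre; leave alone

How it is judged (in metres and radians):
On the way:
1. the arm is drawn back and raised over the catch pin (value of joint hammer_swing above 0.75 rad and value of joint hammer_lift above 0.01 m), for 0.1 s.
At the end, for the whole second after the job is handed in: The hammer arm stays drawn back by more than 0.85 rad, fully down (within 3 mm) behind the catch pin, at rest and let go, with the pin up (pressed less than 3 mm) (value of joint hammer_swing above 0.85 rad and value of joint each of hammer_lift, sear below 0.003 m and velocity of joint hammer_swing between -0.05 and 0.05 rad/s); the robot touches nothing.
It fails at once if the hammer springs forward faster than 3 rad/s (fired, or let go before the pin carried it) (velocity of joint hammer_swing below -3 rad/s).
It fails at once if the catch pin is pressed down more than 5 mm (touched from above, dragged down, or tripped by driving the arm into the buffer) (value of joint sear above 0.005 m).
It fails at once if another thing is moved more than 20 mm (distance of any of cup_rim, adaptor, spare_gauge, weights, driver, tin from where it was at the start of the episode above 0.02 m).
It also fails if it takes over 70 s, if anything falls off the work surface, if the arm or the gripper's body presses on something with over 40 N, if the wrist force passes 120 N, or if a joint passes its speed limit or range.

## Robot

A 6-joint arm with a two-finger parallel gripper is mounted at the origin on the work surface. World frame = base frame: x ahead of the robot, y to its left, z up, the work surface at z = 0. Lengths are in mm, angles in rad, forces in N, time in s.
With the tool pointing down it reaches from about 425 to 950 mm from the base axis. Payload 14.7 kg.
Tool frame: the origin (TCP) lies midway between the tips of the shut fingers; the grasp point (between the pads) lies 19 mm behind it (robot.grasp_offset is the distance from the TCP to the grasp point, in mm); z points along the fingers, y is the direction in which the jaws open and shut (so a half turn about z gives the same grasp; the last joint's range is limited). The gripper opens to 85 mm and grips with 20 to 120 N. Pads are 22 mm wide; open, the fingers measure 114 mm over their backs; the gripper's body (76 mm by 85 mm) begins 54 mm behind the grasp point. The pads swing forward as they close: fully open they stand 13 mm farther back than shut.
Start: joints at [1.287, 0.48, 1.596, -0, 1.065, -0.047], TCP at [152.461, 631.861, 231.297] pointing down, gripper open.
Joint ranges: [-2.75, 2.75], [-0.82, 2.05], [0.23, 2.67], [-1.56, 4.7], [0.09, 2.69], [-2.92, 2.92]. Speed limits (rad/s): [1.89, 1.89, 2.39, 3.01, 3.01, 3.01].

## Interface

Orientations are given as a unit quaternion [w, x, y, z].
In Python, from plant import robot gives the robot as it stands.
- The arm moves only by the tool play_rows, never from a script. Its argument "deltas" is a list of rows, each an object with "dp": the shift along the tool's x, y, z in units of 30 mm (1.0 is 30 mm), a list of three; "rotation": the turn, a rotation vector about the tool's x, y, z in rad, a list of three; "gripper": the finger opening in mm, from 0 to 85.4. In form: [{"dp": [tx, ty, tz], "rotation": [wx, wy, wz], "gripper": gripper}, ...]. A call has 1 to 12 rows; each row is the pose to reach, as a shift and turn from the pose commanded when the call began, along the tool's axes at that moment; what a row does not reach only later rows make up. A row lasts 1/10 s, in which the tool goes at most 50 mm and 8.59 degrees, less where a joint would pass 70% of its speed; a pose out of reach is approached as far as the arm can. A call with a gripper value outside its range is refused whole. The fingers move at their own pace and stop on an object; "newtons" is the grip in N (left out, the last holds). Time passes only in rows, so rows that repeat a pose let the fingers close. It gives the time, the measured TCP pose, the force and the opening at its end, in the units of the state.
- robot.observe(): the state, without advancing time (a new reading comes with each control period).
- robot.snapshot(name): name is "side" or "top" or "wrist"; returns (picture, depth): 420x560x3 uint8, blue, green, red; 420x560 float32, mm along the optical axis (not along the pixel's ray), 0 where there is no reading.
- robot.get_calibration(name): a dict with "fx", "fy", "cx", "cy" (pixels), "xyz" and "rotation" of the camera in the world. Camera axes: x right, y down, z forward; pixel columns grow to the right and rows downward; lengths in mm; the calibration is good to about 2 mm. A picture is of the moment at which its call begins: read the wrist's pose just before it. get_calibration takes no time and is no camera call; for the wrist camera it gives the pose at the moment of the call.
- robot.close_job(): hands the job in, once; it reports no verdict.
The state is a dict: "time_s": time; "q": joint angles; "dq": joint speeds; "tau": joint torques, N m; "position": TCP position; "orientation": TCP orientation; "wrist_force": force on the tool from outside, world axes, zero at the start; "wrist_torque": the same for the moment, N m; "opening": opening from 0.0 (shut) to 1.0 (fully open).
Only numpy, scipy, OpenCV 4.12 (cv2) and the standard library are available. Lean on these libraries where they do the work, as an engineer would, in place of code of your own. Each camera call takes 0.05 s, during which the arm holds its last target.

## Working session

There is one attempt and no reset: what is moved stays moved. The work goes in short steps, Python scripts to look and compute and a tool call to move; the robot and the scene stay as the last step left them, time stands still between calls to the robot, and variables do not carry over. Pictures are saved under pics/ and viewed, and the job is handed in when it is done.

Besides the shell and the picture viewer there is one more tool, called after "Request:" by a JSON object that holds its "fn" and its "kwargs", one argument or row to a line. play_rows: Moves the arm, as the interface text tells. Its arguments: {"type":"object","properties":{"deltas":{"type":"array","items":{"type":"object","properties":{"dp":{"type":"array","items":{"type":"number"}},"rotation":{"type":"array","items":{"type":"number"}},"gripper":{"type":"number"}}}},"newtons":{"type":"number"}},"required":["deltas"]}

```bash
mkdir -p pics; ls
python3 - <<'E'
from plant import robot
import cv2,numpy as np
s=robot.observe();print(s)
for n in ["side","top","wrist"]:
    c=robot.get_calibration(n)
    p,d=robot.snapshot(n);cv2.imwrite(f"pics/{n}0.png",p);np.save(f"pics/{n}0.npy",d);np.save(f"pics/{n}0c.npy",c,allow_pickle=True)
    print(n,c)
E
```

```text
pics
{'time_s': 0.0, 'q': array([ 1.28741218e+00,  4.80853459e-01,  1.59688376e+00, -1.53506683e-05,
        1.06512085e+00, -4.66099190e-02]), 'dq': array([-1.18130664e-04, -7.11349826e-04, -3.75287986e-04,  2.57691249e-04,
        8.85766493e-05, -2.91828539e-04]), 'tau': array([-9.36130127e-04, -9.50639462e+01, -4.30133986e+01, -3.78253299e-04,
        1.25132909e-02,  3.77804156e-05]), 'position': array([152.33966731, 631.45391051, 230.65468745]), 'orientation': array([-9.73008076e-05,  1.18107046e-01,  9.93000667e-01, -6.25218356e-04]), 'wrist_force': array([0.40555852, 0.26069399, 0.12728772]), 'wrist_torque': array([ 0.02206047, -0.00011607, -0.01490475]), 'opening': 1.0006394218154295}
side {'fx': 503.79631775755405, 'fy': 503.79631775755405, 'cx': 277.30335458168634, 'cy': 212.28602349931222, 'xyz': array([ 220.90777675, -923.6966287 , 1042.4847539 ]), 'rotation': array([-0.38284878,  0.91101424, -0.1395012 ,  0.06339779])}
top {'fx': 516.4676726214738, 'fy': 516.4676726214738, 'cx': 279.98476911183843, 'cy': 210.35998124050255, 'xyz': array([ 329.72346006,  -25.24807604, 1550.40311356]), 'rotation': array([-0.04488041,  0.71577841, -0.69534956,  0.04621689])}
wrist {'fx': 340.9040574944822, 'fy': 340.9040574944822, 'cx': 281.35925112465526, 'cy': 208.5745307416027, 'xyz': array([ 74.90356003, 649.66710863, 374.15993865]), 'rotation': array([0.12233351, 0.77604664, 0.61123727, 0.09578681])}
```

View pics/top0.png

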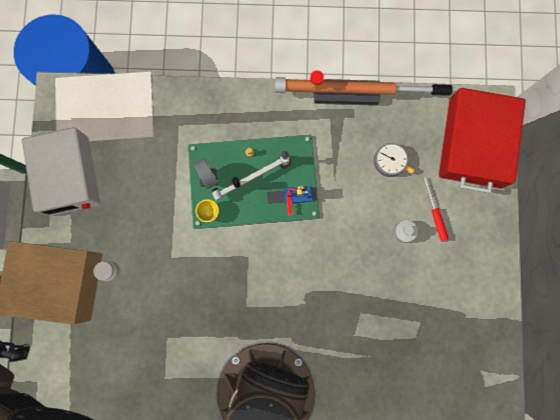

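View pics/side0.png

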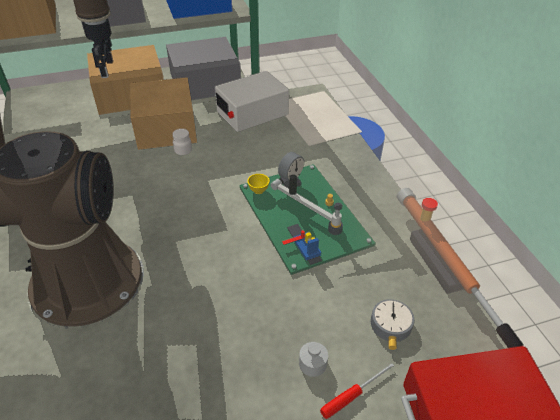

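View pics/wrist0.png

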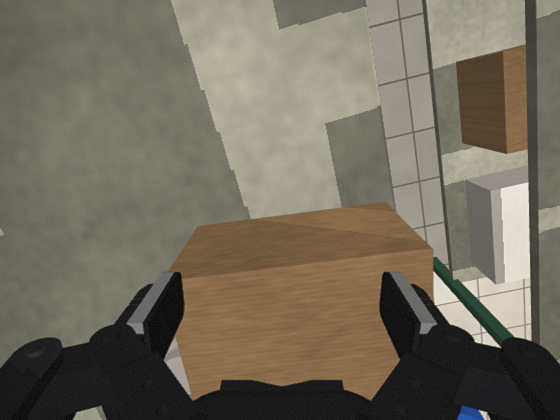

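The top view shows the rig plate around px (190-320,137-228), with the pivot at (285,158), the handle at (236,182) and the catch block at (298,194). Next I'll fit the rig pose and zoom in.

```bash
cat > h.py <<'E'
import numpy as np,cv2
from scipy.spatial.transform import Rotation as R
def Rm(q): return R.from_quat([q[1],q[2],q[3],q[0]]).as_matrix()
def ray(c,uv,z):
    uv=np.atleast_2d(uv).astype(float)
    d=np.c_[(uv[:,0]-c['cx'])/c['fx'],(uv[:,1]-c['cy'])/c['fy'],np.ones(len(uv))]@Rm(c['rotation']).T
    o=np.array(c['xyz']);t=(z-o[2])/d[:,2];return o+d*t[:,None]
def proj(c,P):
    P=np.atleast_2d(P);q=(P-c['xyz'])@Rm(c['rotation']);return np.c_[q[:,0]/q[:,2]*c['fx']+c['cx'],q[:,1]/q[:,2]*c['fy']+c['cy']]
E
python3 - <<'E'
from h import *
for n in ["top","side"]:
    p=cv2.imread(f"pics/{n}0.png");c=np.load(f"pics/{n}0c.npy",allow_pickle=True).item()
    h=cv2.cvtColor(p,cv2.COLOR_BGR2HSV)
    m=cv2.inRange(h,(55,70,30),(90,255,255))
    k,l,st,ce=cv2.connectedComponentsWithStats(m)
    i=1+np.argmax(st[1:,4]);m=(l==i).astype(np.uint8)
    cn=cv2.convexHull(np.argwhere(m)[:,::-1].astype(np.int32))
    W=ray(c,cn[:,0],12)[:,:2].astype(np.float32)
    r=cv2.minAreaRect(W);print(n,r,cv2.boxPoints(r))
    b=cv2.resize(p[110:250,170:350] if n=="top" else p[140:290,225:385],None,fx=4.4,fy=4.0,interpolation=cv2.INTER_CUBIC) if 0 else cv2.resize(p[120:240,180:330] if n=="top" else p[140:280,230:380],None,fx=4,fy=4,interpolation=cv2.INTER_CUBIC)
    cv2.imwrite(f"pics/{n}z.png",b)
E
```

```text
top ((617.1533203125, 60.140045166015625), (257.9659423828125, 377.0168151855469), 6.42207670211792) [[ 467.8947   233.03856]
 [ 510.06476 -141.61244]
 [ 766.4119  -112.75847]
 [ 724.2419   261.89252]]
side ((620.1895141601562, 53.62593078613281), (259.8868713378906, 381.6278991699219), 6.381056785583496) [[ 469.84396  228.81578]
 [ 512.2583  -150.44783]
 [ 770.53503 -121.56392]
 [ 728.1207   257.6997 ]]
```

View pics/topz.png

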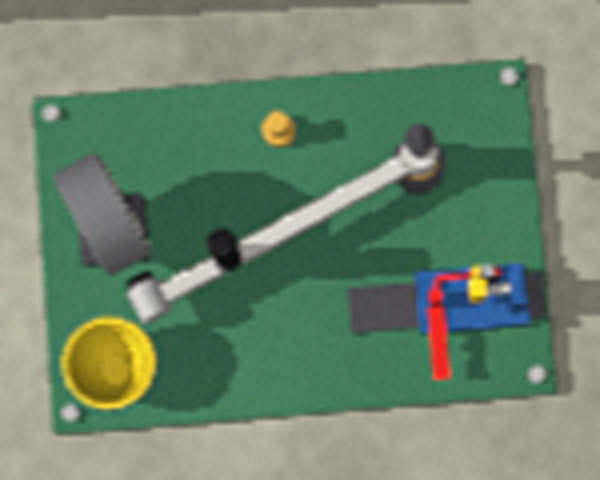

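View pics/sidez.png

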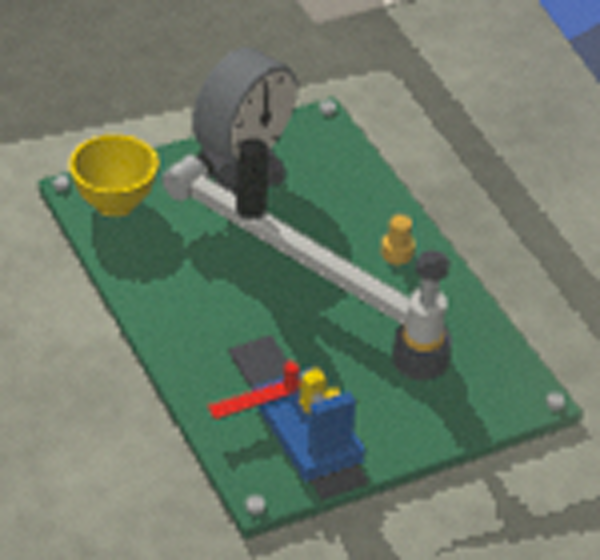

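Run:
```python
from h import *
c=np.load("pics/wrist0c.npy",allow_pickle=True).item()
T=Rm([-9.73e-5,.118107,.993,-.000625]);C=Rm(c['rotation'])
print("cam axes in tool\n",(T.T@C).round(3)); print(T.T@(c['xyz']-np.array([152.34,631.45,230.65])))
# pin & handle top pixels
def msk(p,n,lo,hi,box):
    h=cv2.cvtColor(p,cv2.COLOR_BGR2HSV);m=cv2.inRange(h,lo,hi);x0,y0,x1,y1=box
    mm=np.zeros_like(m);mm[y0:y1,x0:x1]=m[y0:y1,x0:x1];return mm
for n,b in [("top",(180,120,330,240)),("side",(230,140,380,280))]:
    p=cv2.imread(f"pics/{n}0.png");c=np.load(f"pics/{n}0c.npy",allow_pickle=True).item()
    for nm,(lo,hi) in dict(red=((0,180,100),(6,255,255)),black=((0,0,0),(180,255,28)),yel=((22,150,120),(33,255,255))).items():
        m=msk(p,n,lo,hi,b);k,l,st,ce=cv2.connectedComponentsWithStats(m)
        for i in range(1,k):
            if st[i,4]>5: print(n,nm,st[i],ce[i].round(1))
```

```text
cam axes in tool
 [[ 0.    -0.952 -0.307]
 [ 1.     0.     0.   ]
 [-0.    -0.307  0.952]]
[  79.55563973   -0.6361122  -143.50562122]
top red [288 193   4  22  64] [289.2 204.8]
top black [234 182   6   5  17] [236.9 184.4]
top yel [297 187   5   8  25] [299.1 191. ]
top yel [196 199  23  23 385] [207.  209.9]
side red [283 231  22  13  73] [294.1 238.4]
side yel [248 174  22  20 296] [257.9 182. ]
side yel [305 232  10  11  44] [308.1 236.4]
```

Request:
{"fn": "play_rows", "kwargs": {
  "deltas": [
    {"dp": [-1.6, -1.4, -2], "rotation": [0, 0, 0.05], "gripper": 85},
    {"dp": [-3, -2.8, -3], "rotation": [0, 0, 0.1], "gripper": 85},
    {"dp": [-4.5, -4.2, -3], "rotation": [0, 0, 0.15], "gripper": 85},
    {"dp": [-6, -5.5, -3], "rotation": [0, 0, 0.2], "gripper": 85},
    {"dp": [-7.5, -6.8, -3], "rotation": [0, 0, 0.25], "gripper": 85},
    {"dp": [-9, -8.1, -3], "rotation": [0, 0, 0.3], "gripper": 85},
    {"dp": [-10.5, -9.5, -3], "rotation": [0, 0, 0.3], "gripper": 85},
    {"dp": [-12, -10.8, -3], "rotation": [0, 0, 0.3], "gripper": 85},
    {"dp": [-13.5, -12.2, -3], "rotation": [0, 0, 0.3], "gripper": 85}
  ]
}}

```text
time_s: 1.05
position: [393.4, 278.2, 320.3]
orientation: [0.0, 0.265, 0.964, 0.0]
wrist_force: [1.9, 0.9, 0.5]
opening: 0.993
```

Request:
{"fn": "play_rows", "kwargs": {
  "deltas": [
    {"dp": [0, 0, 0], "rotation": [0, 0, 0], "gripper": 85}
  ]
}}

```text
time_s: 1.15
position: [395.5, 275.6, 320.3]
orientation: [0.001, 0.268, 0.964, -0.0]
wrist_force: [0.5, 0.6, 0.7]
opening: 0.997
```

Request:
{"fn": "play_rows", "kwargs": {
  "deltas": [
    {"dp": [-1.4, -0.6, 0], "rotation": [0, 0, 0], "gripper": 85},
    {"dp": [-2.8, -1.2, 0], "rotation": [0, 0, 0], "gripper": 85},
    {"dp": [-4.2, -1.8, 0], "rotation": [0, 0, 0], "gripper": 85},
    {"dp": [-5.6, -2.3, 0], "rotation": [0, 0, 0], "gripper": 85},
    {"dp": [-7, -2.9, 0], "rotation": [0, 0, 0], "gripper": 85},
    {"dp": [-8.4, -3.4, 0], "rotation": [0, 0, 0], "gripper": 85},
    {"dp": [-10, -4, 0], "rotation": [0, 0, 0], "gripper": 85},
    {"dp": [-10, -4, 0], "rotation": [0, 0, 0], "gripper": 85},
    {"dp": [-10, -4, 0], "rotation": [0, 0, 0], "gripper": 85}
  ]
}}

```text
time_s: 2.05
position: [589.3, 22.9, 319.5]
orientation: [-0.001, 0.266, 0.964, -0.0]
wrist_force: [-0.9, 0.6, 0.0]
opening: 0.994
```

Run:
```python
from plant import robot
import cv2,numpy as np
print(robot.observe()['position'])
for n in ["wrist"]:
    c=robot.get_calibration(n)
    p,d=robot.snapshot(n);cv2.imwrite(f"pics/{n}1.png",p);np.save(f"pics/{n}1.npy",d);np.save(f"pics/{n}1c.npy",c,allow_pickle=True)
```

```text
[589.30726793  22.93059311 319.4681012 ]
```

View pics/wrist1.png

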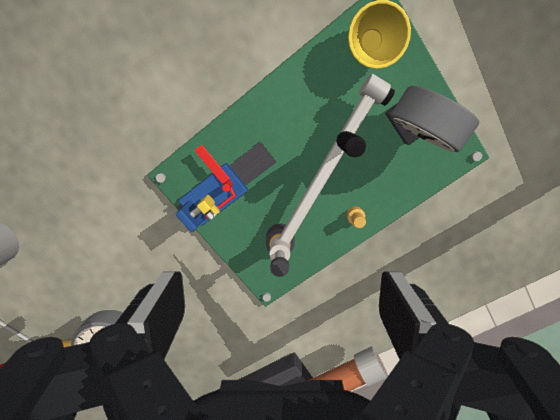

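The wrist view shows the whole rig: handle top at about (351,145), pivot cap (280,267), red pin near (230,188), buffer (207,204). Zooming in and measuring.

Run:
```python
from h import *
p=cv2.imread("pics/wrist1.png");c=np.load("pics/wrist1c.npy",allow_pickle=True).item();D=np.load("pics/wrist1.npy")
cv2.imwrite("pics/w1z.png",cv2.resize(p[135:245,165:295],None,fx=5.5,fy=5.5,interpolation=cv2.INTER_CUBIC))
h=cv2.cvtColor(p,cv2.COLOR_BGR2HSV)
m=cv2.inRange(h,(55,70,30),(90,255,255));k,l,st,ce=cv2.connectedComponentsWithStats(m)
m=(l==1+np.argmax(st[1:,4])).astype(np.uint8)
H=cv2.convexHull(np.argwhere(m)[:,::-1].astype(np.int32))
W=ray(c,H[:,0],12)[:,:2]
r=cv2.minAreaRect(W.astype(np.float32));print(r);print(cv2.boxPoints(r))
def pt(u,v):
    z=D[v,u];q=Rm(c['rotation'])@np.array([(u-c['cx'])/c['fx']*z,(v-c['cy'])/c['fy']*z,z])+c['xyz'];return q.round(1)
# point cloud
vv,uu=np.mgrid[0:270,130:500];z=D[0:270,130:500]
Q=np.stack([(uu-c['cx'])/c['fx']*z,(vv-c['cy'])/c['fy']*z,z],-1)@Rm(c['rotation']).T+c['xyz']
np.save("pics/Q1.npy",Q)
def rep(nm,sel):
    S=Q[sel];print(nm,len(S),np.median(S,0).round(1),S.min(0).round(1),S.max(0).round(1))
hh=h[0:270,130:500]
red=cv2.inRange(hh,(0,170,90),(8,255,255))>0
red2=red&(uu>190)&(uu<250)&(vv>140)
rep("red",red2)
rep("pin",red2&(Q[...,2]>48))
yel=(cv2.inRange(hh,(22,150,110),(34,255,255))>0)&(uu<230)&(vv>150)
rep("yel",yel); rep("yelTop",yel&(Q[...,2]>66))
hd=(Q[...,2]>112)&(abs(uu-351)<20)&(abs(vv-145)<18)
rep("handle",hd)
pv=(abs(uu-280)<15)&(abs(vv-265)<15)&(Q[...,2]>80);rep("pivot",pv)
for u,v in[(351,145),(280,267),(374,85),(320,195),(230,188)]:print(u,v,pt(u,v))
```

```text
((617.853759765625, 59.35234069824219), (257.9084167480469, 377.4901123046875), 6.442379951477051)
[[ 468.53595  232.43633]
 [ 510.89178 -142.67   ]
 [ 767.1716  -113.73164]
 [ 724.81573  261.3747 ]]
red 494 [550.3 -52.7  35. ] [516.3 -95.8  31.8] [597.4  62.8 463. ]
pin 49 [574.8 -48.3  53.4] [520.9 -53.6  48.1] [578.8  62.8 463. ]
yel 228 [579.4 -76.8  70.1] [571.3 -86.3  47.4] [596.8 -73.9  76.3]
yelTop 129 [578.  -78.8  74. ] [571.6 -86.3  66.3] [585.3 -73.9  76.3]
handle 376 [596.8 102.9 118.4] [520.9  62.8 112.1] [608.2 113.8 463. ]
pivot 248 [674.6 -31.4 108.2] [520.9 -43.9  80.1] [685.6  62.8 463. ]
351 145 [594.3 100.2 118.3]
280 267 [678.6 -33.3 108.9]
374 85 [560.8 158.5  61.2]
320 195 [655.7  43.9  11.9]
230 188 [578.7 -46.4  50.4]
```

View pics/w1z.png

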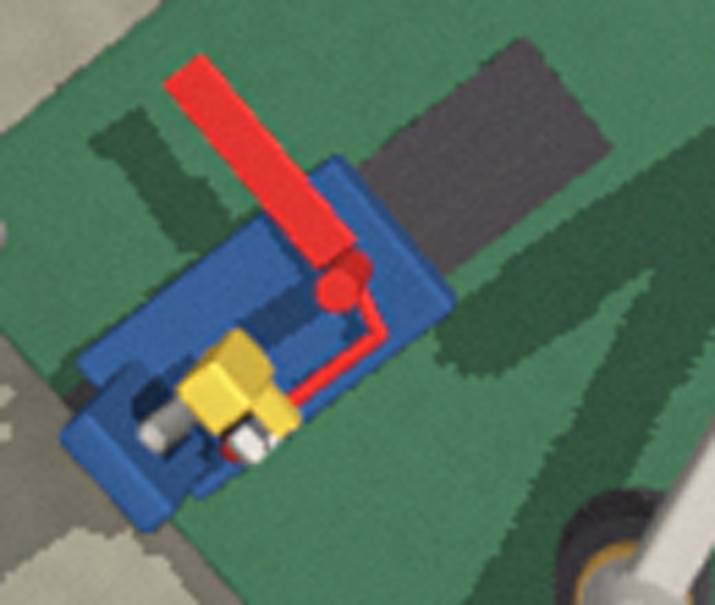

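Run:
```python
from h import *
c=np.load("pics/wrist1c.npy",allow_pickle=True).item()
o=np.array([678.8,-34.4]);a=.1124;Rr=np.array([[np.cos(a),-np.sin(a)],[np.sin(a),np.cos(a)]])
f=lambda w:((np.array(w)[:2]-o)@Rr).round(1)
pin=ray(c,[226.8,187.7],53)[0];print("pin",pin,f(pin))
# yellow front face top edge, zoom pts
for z in [(240,330),(270,365),(180,390),(212,432)]:
    w=ray(c,[165+z[0]/5.5,135+z[1]/5.5],74)[0];print(z,w.round(1),f(w))
for z in [(520,40),(612,148)]:
    w=ray(c,[165+z[0]/5.5,135+z[1]/5.5],16)[0];print("rail",f(w))
# predicted
y0=f(pin)[1]-12
print("y0",y0)
for s in [0.88,0.9,1.0,1.1,1.2,1.3]:
    th=1.992+s;print(s,(105*np.tan(np.pi-th)).round(1))
```

```text
pin [575.97312736 -48.92992827  53.        ] [-103.8   -2.9]
(240, 330) [569.5 -66.6  74. ] [-112.2  -19.7]
(270, 365) [579.4 -65.5  74. ] [-102.3  -19.7]
(180, 390) [574.  -85.5  74. ] [-109.8  -39. ]
(212, 432) [585.5 -85.   74. ] [-98.4 -39.9]
rail [-120.7   59.4]
rail [-87.3  61. ]
y0 -14.9
0.88 29.0
0.9 26.8
1.0 15.8
1.1 5.2
1.2 -5.3
1.3 -15.9
```

Run:
```python
from h import *
p=cv2.imread("pics/wrist1.png")
cv2.imwrite("pics/w1zz.png",cv2.resize(p[175:225,190:245],None,fx=12,fy=12,interpolation=cv2.INTER_CUBIC))
Q=np.load("pics/Q1.npy");h=cv2.cvtColor(p,cv2.COLOR_BGR2HSV)[0:270,130:500]
vv,uu=np.mgrid[0:270,130:500]
yel=(cv2.inRange(h,(20,120,80),(34,255,255))>0)&(uu<230)&(vv>150)
o=np.array([678.8,-34.4]);a=.1124;Rr=np.array([[np.cos(a),-np.sin(a)],[np.sin(a),np.cos(a)]])
S=Q[yel];L=np.c_[(S[:,:2]-o)@Rr,S[:,2]]
for z in range(44,78,3):
    s=L[(L[:,2]>=z)&(L[:,2]<z+3)]
    if len(s):print(z,len(s),"x",s[:,0].min().round(1),s[:,0].max().round(1),"y",s[:,1].min().round(1),np.median(s[:,1]).round(1),s[:,1].max().round(1))
red=(cv2.inRange(h,(0,150,60),(8,255,255))>0)&(uu>190)&(uu<250)&(vv>140)
S=Q[red];L=np.c_[(S[:,:2]-o)@Rr,S[:,2]];s=L[(L[:,2]>46)&(L[:,2]<60)]
print(s.round(1)[:50])
```

```text
44 4 x -92.7 -89.2 y -40.4 -39.8 -32.1
47 13 x -111.3 -87.5 y -39.3 -30.0 -28.4
50 46 x -111.6 -86.0 y -37.1 -33.5 -28.3
53 13 x -111.6 -94.9 y -36.7 -29.0 -28.3
56 11 x -111.5 -98.7 y -30.6 -28.8 -28.4
59 9 x -111.7 -98.9 y -31.0 -29.0 -28.3
62 12 x -111.7 -98.3 y -44.9 -28.8 -28.4
65 11 x -111.6 -100.1 y -33.2 -28.6 -28.3
68 12 x -111.6 -98.6 y -34.1 -28.6 -28.2
71 48 x -111.7 -97.7 y -40.2 -32.4 -28.2
74 68 x -110.6 -98.2 y -39.6 -34.3 -28.0
[[-109.1   -2.7   46.2]
 [-108.6   -1.    49. ]
 [-107.8   -0.2   48.1]
 [-106.9    0.5   47. ]
 [-108.8   -1.6   53.2]
 [-108.    -0.7   52.8]
 [-107.3    0.4   53.1]
 [-106.5    1.3   53. ]
 [-105.3    0.9   47.9]
 [-108.6   -3.3   53.3]
 [-107.8   -2.4   53.2]
 [-107.1   -1.3   53.7]
 [-106.4   -0.2   54. ]
 [-105.6    0.6   53.2]
 [-104.8    1.5   52.9]
 [-103.6    1.3   48.6]
 [-108.5   -4.7   55. ]
 [-107.7   -3.8   54.6]
 [-106.9   -3.2   53.4]
 [-106.2   -2.    54. ]
 [-105.3   -1.3   53. ]
 [-104.6   -0.2   53.4]
 [-103.9    0.8   53.6]
 [-102.7    0.7   49.4]
 [-107.4   -5.8   54. ]
 [-106.6   -5.    53.5]
 [-106.    -3.8   54.2]
 [-105.2   -2.7   54.6]
 [-104.5   -1.8   54.1]
 [-103.6   -1.1   53.3]
 [-103.1    0.5   55.2]
 [-102.     0.6   52.1]
 [-106.5   -6.6   54. ]
 [-105.7   -5.7   53.7]
 [-105.1   -4.3   55. ]
 [-104.2   -3.6   54.2]
 [-103.6   -2.4   54.9]
 [-102.6   -1.9   53.3]
 [-102.    -0.7   54.1]
 [-100.8   -0.7   50.4]
 [-105.5   -7.5   53.9]
 [-104.8   -6.2   54.8]
 [-103.9   -5.7   53.1]
 [-103.2   -4.5   54. ]
 [-102.4   -3.8   53.1]
 [-101.6   -2.9   52.8]
 [-100.9   -1.8   52.9]
 [-103.7   -7.5   53.2]
 [-102.8   -6.8   52.2]
 [-102.2   -5.4   53.8]]
```

View pics/w1zz.png

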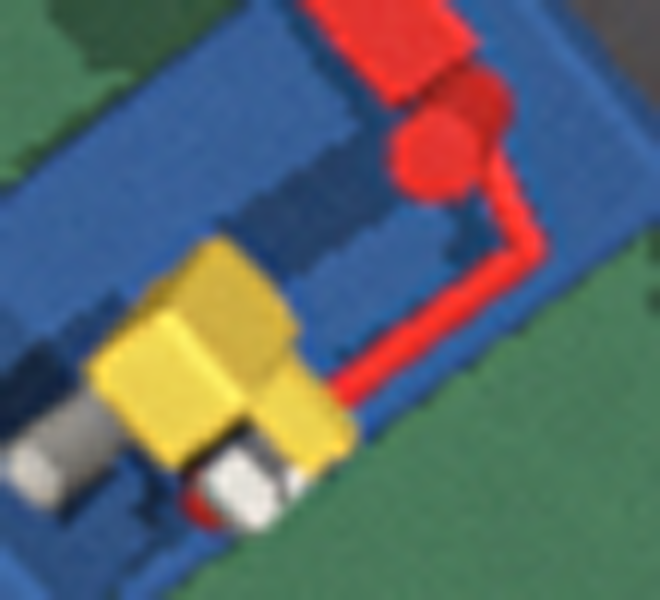

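Run:
```python
from h import *
Q=np.load("pics/Q1.npy").reshape(-1,3);Q=Q[(Q[:,2]>40)&(Q[:,2]<140)]
o=np.array([678.8,-34.4]);a=2.1044
d=Q[:,:2]-o;r=d@[np.cos(a),np.sin(a)];t=d@[-np.sin(a),np.cos(a)]
for r0 in range(100,300,10):
    s=(r>=r0)&(r<r0+10)
    if s.any(): print(r0,[(b,int(((t[s]>=b)&(t[s]<b+10)).sum()),Q[s][(t[s]>=b)&(t[s]<b+10)][:,2].max().round(0)) for b in range(-120,80,10) if ((t[s]>=b)&(t[s]<b+10)).sum()>3])
s=(Q[:,2]>108)&(Q[:,2]<122)&(abs(r-160)<25)&(abs(t)<25)
print(np.median(r[s]),np.median(t[s]),((r[s].min()+r[s].max())/2),((t[s].min()+t[s].max())/2),s.sum())
```

```text
100 [(-10, 43, np.float64(58.0)), (0, 59, np.float64(58.0))]
110 [(-10, 48, np.float64(59.0)), (0, 60, np.float64(58.0))]
120 [(-10, 49, np.float64(59.0)), (0, 59, np.float64(58.0))]
130 [(-10, 48, np.float64(58.0)), (0, 62, np.float64(58.0))]
140 [(-10, 44, np.float64(118.0)), (0, 70, np.float64(117.0))]
150 [(-10, 82, np.float64(120.0)), (0, 168, np.float64(121.0)), (10, 22, np.float64(117.0))]
160 [(-10, 84, np.float64(120.0)), (0, 184, np.float64(120.0)), (10, 15, np.float64(119.0))]
170 [(-10, 50, np.float64(116.0)), (0, 72, np.float64(115.0))]
180 [(-10, 54, np.float64(59.0)), (0, 68, np.float64(58.0))]
190 [(-10, 55, np.float64(58.0)), (0, 70, np.float64(58.0))]
200 [(-110, 21, np.float64(104.0)), (-100, 71, np.float64(114.0)), (-90, 95, np.float64(119.0)), (-80, 81, np.float64(121.0)), (-70, 157, np.float64(122.0)), (-60, 117, np.float64(121.0)), (-50, 117, np.float64(117.0)), (-40, 111, np.float64(111.0)), (-30, 34, np.float64(97.0)), (-10, 57, np.float64(58.0)), (0, 70, np.float64(58.0))]
210 [(-110, 14, np.float64(106.0)), (-100, 55, np.float64(115.0)), (-90, 78, np.float6
[... 1471 characters left out ...]
56.0)), (40, 33, np.float64(57.0))]
250 [(-10, 27, np.float64(57.0)), (0, 54, np.float64(56.0)), (40, 21, np.float64(56.0)), (50, 29, np.float64(57.0))]
260 [(-10, 72, np.float64(56.0)), (0, 8, np.float64(45.0)), (50, 48, np.float64(56.0))]
270 [(-10, 92, np.float64(56.0)), (50, 66, np.float64(56.0))]
280 [(-10, 73, np.float64(56.0)), (0, 47, np.float64(55.0)), (40, 23, np.float64(51.0)), (50, 63, np.float64(56.0))]
290 [(-10, 9, np.float64(56.0)), (0, 117, np.float64(57.0)), (10, 68, np.float64(55.0)), (20, 19, np.float64(47.0)), (30, 53, np.float64(55.0)), (40, 99, np.float64(56.0)), (50, 11, np.float64(56.0))]
159.9342308647751 1.1964274479615846 159.80881017242814 0.07658642784719927 389
```

Request:
{"fn": "play_rows", "kwargs": {
  "deltas": [
    {"dp": [0.4, 0.9, 0.9], "rotation": [0, 0, 0.12], "gripper": 55},
    {"dp": [0.8, 1.7, 1.9], "rotation": [0, 0, 0.24], "gripper": 55},
    {"dp": [1.15, 2.43, 2.9], "rotation": [0, 0, 0.36], "gripper": 55},
    {"dp": [1.15, 2.43, 4.0], "rotation": [0, 0, 0.498], "gripper": 55},
    {"dp": [1.15, 2.43, 4.9], "rotation": [0, 0, 0.498], "gripper": 55},
    {"dp": [1.15, 2.43, 4.9], "rotation": [0, 0, 0.498], "gripper": 55},
    {"dp": [1.15, 2.43, 4.9], "rotation": [0, 0, 0.498], "gripper": 55}
  ]
}}

```text
time_s: 2.8
position: [596.3, 104.7, 173.8]
orientation: [-0.0, 0.494, 0.87, -0.0]
wrist_force: [0.8, -0.2, 1.3]
opening: 0.647
```

Run:
```python
from plant import robot
from h import *
s=robot.observe();print(s['position'],s['opening'],s['wrist_force'])
T=Rm(s['orientation']);print(T.round(4))
n="wrist";c=robot.get_calibration(n)
p,d=robot.snapshot(n);cv2.imwrite(f"pics/{n}2.png",p);np.save(f"pics/{n}2.npy",d)
vv,uu=np.mgrid[0:420,0:560];Q=np.stack([(uu-c['cx'])/c['fx']*d,(vv-c['cy'])/c['fy']*d,d],-1)@Rm(c['rotation']).T+c['xyz']
s2=(Q[...,2]>110)&(Q[...,2]<122)&(np.hypot(Q[...,0]-597,Q[...,1]-103)<20)
S=Q[s2][:,:2].astype(np.float32);print(len(S),cv2.minEnclosingCircle(S),S.mean(0))
t=np.array([597.2,103.2,76])-s['position'];print("to go units",(T.T@t/30).round(3), "yaw y",np.arctan2(T[1,1],T[0,1]))
```

```text
[596.31471897 104.741844   173.82806234] 0.6468468976724134 [ 0.75381183 -0.18924807  1.30636279]
[[-5.123e-01  8.588e-01 -5.000e-04]
 [ 8.588e-01  5.123e-01  0.000e+00]
 [ 3.000e-04 -4.000e-04 -1.000e+00]]
932 ((597.9827880859375, 103.63378143310547), 10.852654457092285) [597.1995  104.83255]
to go units [-0.06   0.     3.261] yaw y 0.5378599466768064
```

View pics/wrist2.png

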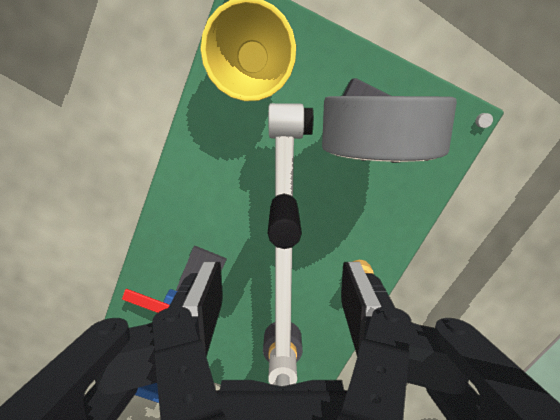

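The jaws straddle the handle, whose top is at (284,205). Descending and gripping.

Request:
{"fn": "play_rows", "kwargs": {
  "deltas": [
    {"dp": [-0.06, 0.02, 0.9], "rotation": [0, 0, 0], "gripper": 55},
    {"dp": [-0.06, 0.02, 1.8], "rotation": [0, 0, 0], "gripper": 55},
    {"dp": [-0.06, 0.02, 2.6], "rotation": [0, 0, 0], "gripper": 55},
    {"dp": [-0.06, 0.02, 3.24], "rotation": [0, 0, 0], "gripper": 55},
    {"dp": [-0.06, 0.02, 3.24], "rotation": [0, 0, 0], "gripper": 55},
    {"dp": [-0.06, 0.02, 3.24], "rotation": [0, 0, 0], "gripper": 30},
    {"dp": [-0.06, 0.02, 3.24], "rotation": [0, 0, 0], "gripper": 15},
    {"dp": [-0.06, 0.02, 3.24], "rotation": [0, 0, 0], "gripper": 15},
    {"dp": [-0.06, 0.02, 3.24], "rotation": [0, 0, 0], "gripper": 15},
    {"dp": [-0.06, 0.02, 3.24], "rotation": [0, 0, 0], "gripper": 15}
  ],
  "newtons": 50
}}

```text
time_s: 3.85
position: [598.9, 102.9, 76.9]
orientation: [0.001, 0.495, 0.869, 0.001]
wrist_force: [-1.5, 5.3, 7.3]
opening: 0.243
```

Run:
```python
from plant import robot
from h import *
s=robot.observe();print(s['position'],s['opening'],s['wrist_force'])
T=Rm(s['orientation']);print(T.round(4), np.arctan2(T[1,1],T[0,1]))
```

```text
[598.88828388 102.94880977  76.94007976] 0.24343767704557054 [-1.48815375  5.30548678  7.34801584]
[[-5.107e-01  8.597e-01  1.600e-03]
 [ 8.597e-01  5.107e-01  5.000e-04]
 [-4.000e-04  1.700e-03 -1.000e+00]] 0.536041065700973
```

Request:
{"fn": "play_rows", "kwargs": {
  "deltas": [
    {"dp": [0, 0, -0.2], "rotation": [0, 0, 0], "gripper": 15},
    {"dp": [0, 0, -0.4], "rotation": [0, 0, 0], "gripper": 15},
    {"dp": [0, 0, -0.55], "rotation": [0, 0, 0], "gripper": 15},
    {"dp": [0, 0, -0.55], "rotation": [0, 0, 0], "gripper": 15},
    {"dp": [-0.007, -0.267, -0.55], "rotation": [0, 0, -0.05], "gripper": 15},
    {"dp": [-0.027, -0.532, -0.55], "rotation": [0, 0, -0.1], "gripper": 15},
    {"dp": [-0.06, -0.797, -0.55], "rotation": [0, 0, -0.15], "gripper": 15},
    {"dp": [-0.106, -1.06, -0.55], "rotation": [0, 0, -0.2], "gripper": 15},
    {"dp": [-0.166, -1.32, -0.55], "rotation": [0, 0, -0.25], "gripper": 15},
    {"dp": [-0.238, -1.576, -0.55], "rotation": [0, 0, -0.3], "gripper": 15},
    {"dp": [-0.238, -1.576, -0.55], "rotation": [0, 0, -0.3], "gripper": 15}
  ]
}}

```text
time_s: 4.95
position: [562.0, 71.7, 92.8]
orientation: [0.001, 0.358, 0.934, 0.0]
wrist_force: [6.4, -0.1, -5.7]
opening: 0.246
```

```bash
cat > st.py <<'E'
from plant import robot
from h import *
def st():
    s=robot.observe();T=Rm(s['orientation']);P=s['position'];o=np.array([678.8,-34.4]);d=P[:2]-o
    th=np.arctan2(d[1],d[0])%(2*np.pi)
    F=s['wrist_force'];t=np.array([-np.sin(th),np.cos(th)]);u=np.array([np.cos(th),np.sin(th)])
    print("t",s['time_s'],"P",P.round(1),"open",round(s['opening'],3),"F",F.round(1),"r",np.hypot(*d).round(1),"swing",(th-2.1044).round(4),"yawswing",((np.arctan2(T[1,1],T[0,1])+np.pi/2-2.1044)).round(4),"Ftan",(F[:2]@t).round(2),"Frad",(F[:2]@u).round(2),"tilt",T[:,2].round(3))
    return s
E
python3 -c "
from st import *;st()
p,d=robot.snapshot('wrist');cv2.imwrite('pics/wrist3.png',p)"
```

```text
t 4.95 P [562.   71.7  92.8] open 0.246 F [ 6.4 -0.1 -5.7] r 157.8 swing 0.3 yawswing 0.304 Ftan -4.24 Frad -4.77 tilt [ 0.002 -0.    -1.   ]
```

View pics/wrist3.png

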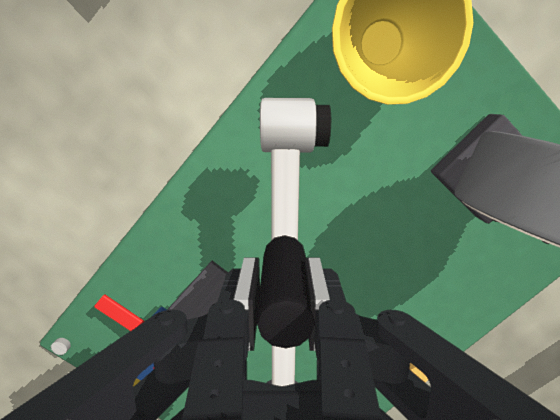

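Request:
{"fn": "play_rows", "kwargs": {
  "deltas": [
    {"dp": [-0.007, -0.267, 0], "rotation": [0, 0, -0.05], "gripper": 15},
    {"dp": [-0.027, -0.532, 0], "rotation": [0, 0, -0.1], "gripper": 15},
    {"dp": [-0.06, -0.797, 0], "rotation": [0, 0, -0.15], "gripper": 15},
    {"dp": [-0.106, -1.06, 0], "rotation": [0, 0, -0.2], "gripper": 15},
    {"dp": [-0.166, -1.32, 0], "rotation": [0, 0, -0.25], "gripper": 15},
    {"dp": [-0.238, -1.576, 0], "rotation": [0, 0, -0.3], "gripper": 15},
    {"dp": [-0.323, -1.83, 0], "rotation": [0, 0, -0.35], "gripper": 15},
    {"dp": [-0.421, -2.077, 0], "rotation": [0, 0, -0.4], "gripper": 15},
    {"dp": [-0.531, -2.32, 0], "rotation": [0, 0, -0.45], "gripper": 15},
    {"dp": [-0.531, -2.32, 0], "rotation": [0, 0, -0.45], "gripper": 15}
  ]
}}

```text
time_s: 6.0
position: [527.5, 9.5, 92.8]
orientation: [0.001, 0.141, 0.99, 0.0]
wrist_force: [7.7, 4.7, -6.2]
opening: 0.241
```

```bash
python3 -c "
from st import *;st()
for n in ['wrist','side']:
  p,d=robot.snapshot(n);cv2.imwrite('pics/%s4.png'%n,p if n=='wrist' else cv2.resize(p[140:290,210:390],None,fx=4,fy=4))"
```

```text
t 6.0 P [527.5   9.5  92.8] open 0.241 F [ 7.7  4.7 -6.2] r 157.6 swing 0.7549 yawswing 0.7535 Ftan -6.62 Frad -6.11 tilt [ 0.002  0.    -1.   ]
```

View pics/wrist4.png

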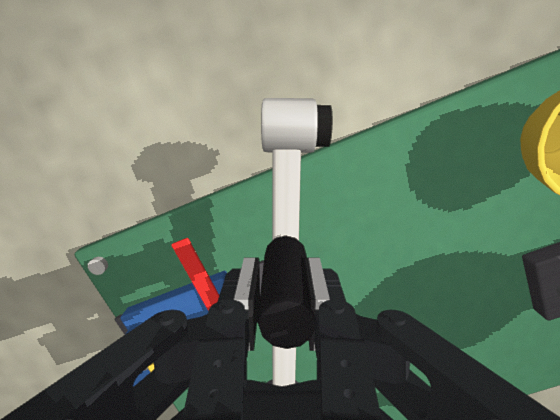

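View pics/side4.png

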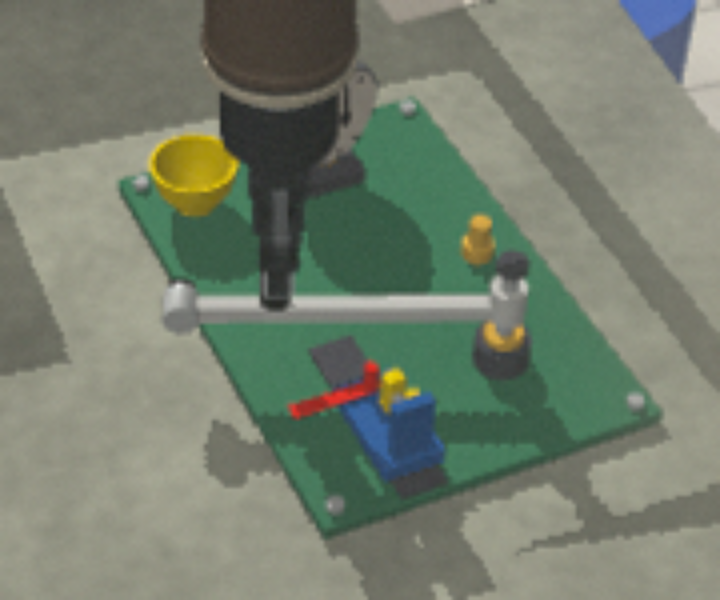

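```bash
cat > bar.py <<'E'
from st import *
def bar():
    c=robot.get_calibration("wrist");p,d=robot.snapshot("wrist")
    vv,uu=np.mgrid[0:420,0:560];Q=np.stack([(uu-c['cx'])/c['fx']*d,(vv-c['cy'])/c['fy']*d,d],-1)@Rm(c['rotation']).T+c['xyz']
    h=cv2.cvtColor(p,cv2.COLOR_BGR2HSV)
    s=(vv>160)&(vv<225)&(uu>265)&(uu<310)&(Q[...,2]>45)&(Q[...,2]<90)&(h[...,1]<60)&(h[...,2]>120)
    S=Q[s];l=cv2.fitLine(S[:,:2].astype(np.float32),cv2.DIST_HUBER,0,.01,.01).ravel()
    th=np.arctan2(l[1],l[0]);th=th if np.cos(th)<0 else th+np.pi
    th%=2*np.pi
    o=np.array([678.8,-34.4]);n=np.array([-np.sin(th),np.cos(th)])
    L=S[:,:2]
    print("bar top z",np.median(S[:,2]).round(1),"dir swing",(th-2.1044).round(4),"pivot offset",((l[2:]-o)@n).round(1),"pos swing",((np.arctan2(l[3]-o[1],l[2]-o[0])%(2*np.pi))-2.1044).round(4),len(S))
    return p
E
python3 -c "
from bar import *;st();bar()"
```

```text
t 6.1 P [527.6   9.9  92.8] open 0.245 F [ 7.2  5.9 -6.4] r 157.5 swing 0.7518 yawswing 0.7518 Ftan -7.66 Frad -5.23 tilt [ 0.002  0.    -1.   ]
bar top z 70.9 dir swing 0.7348 pivot offset 1.8 pos swing 0.7443 1788
```

Request:
{"fn": "play_rows", "kwargs": {
  "deltas": [
    {"dp": [-0.007, -0.267, 0], "rotation": [0, 0, -0.05], "gripper": 15},
    {"dp": [-0.027, -0.532, 0], "rotation": [0, 0, -0.1], "gripper": 15},
    {"dp": [-0.06, -0.797, 0], "rotation": [0, 0, -0.15], "gripper": 15},
    {"dp": [-0.106, -1.06, 0], "rotation": [0, 0, -0.2], "gripper": 15},
    {"dp": [-0.166, -1.32, 0], "rotation": [0, 0, -0.25], "gripper": 15},
    {"dp": [-0.238, -1.576, 0], "rotation": [0, 0, -0.3], "gripper": 15},
    {"dp": [-0.323, -1.83, 0], "rotation": [0, 0, -0.35], "gripper": 15},
    {"dp": [-0.421, -2.077, 0], "rotation": [0, 0, -0.4], "gripper": 15},
    {"dp": [-0.531, -2.32, 0], "rotation": [0, 0, -0.45], "gripper": 15},
    {"dp": [-0.653, -2.557, 0], "rotation": [0, 0, -0.5], "gripper": 15},
    {"dp": [-0.765, -2.75, 0], "rotation": [0, 0, -0.54], "gripper": 15},
    {"dp": [-0.765, -2.75, 0], "rotation": [0, 0, -0.54], "gripper": 15}
  ]
}}

```text
time_s: 7.35
position: [526.2, -75.7, 92.6]
orientation: [0.001, -0.128, 0.992, 0.0]
wrist_force: [6.6, 11.8, -5.6]
opening: 0.244
```

```bash
python3 -c "
from bar import *;st();p=bar();cv2.imwrite('pics/wrist5.png',p)
for n in ['top','side']:
  p,d=robot.snapshot(n);cv2.imwrite('pics/%s5.png'%n,cv2.resize(p[140:290,210:390] if n=='side' else p[120:240,180:330],None,fx=4,fy=4))
st()"
```

```text
t 7.35 P [526.2 -75.7  92.6] open 0.244 F [ 6.6 11.8 -5.6] r 158.1 swing 1.3014 yawswing 1.293 Ftan -9.62 Frad -9.46 tilt [ 0.001  0.001 -1.   ]
bar top z 71.4 dir swing 1.2947 pivot offset -1.7 pos swing 1.2859 1746
t 7.5 P [526.1 -75.1  92.6] open 0.246 F [ 8.   9.9 -4.7] r 158.0 swing 1.2977 yawswing 1.2918 Ftan -7.56 Frad -10.25 tilt [ 0.001  0.001 -1.   ]
```

View pics/wrist5.png

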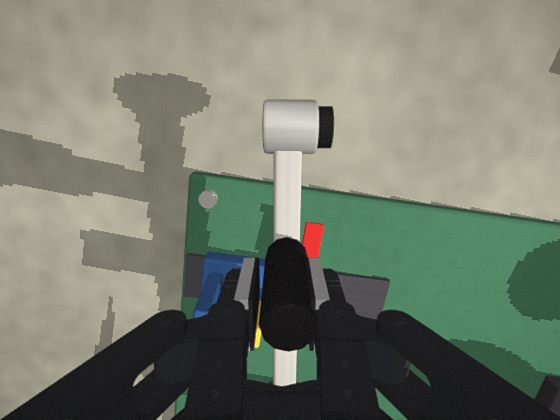

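View pics/side5.png

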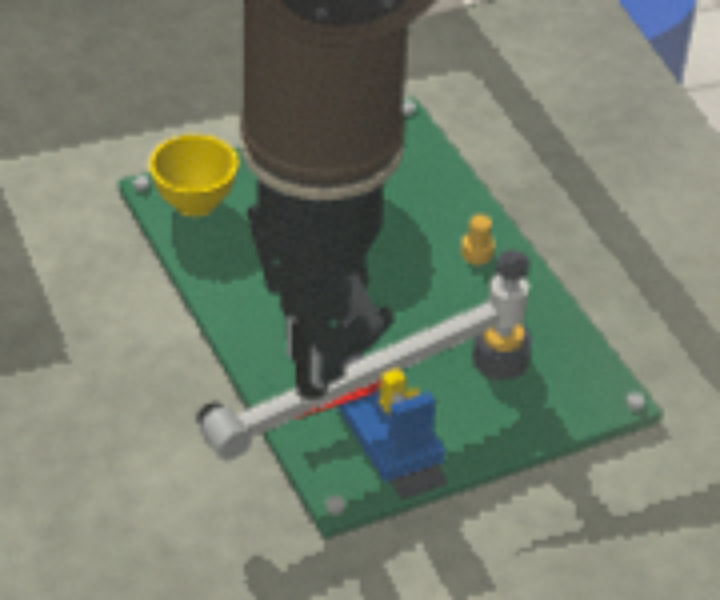

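Request:
{"fn": "play_rows", "kwargs": {
  "deltas": [
    {"dp": [-0.02, -0.06, 0], "rotation": [0, 0, -0.01], "gripper": 15},
    {"dp": [-0.03, -0.12, 0], "rotation": [0, 0, -0.02], "gripper": 15},
    {"dp": [-0.04, -0.18, 0], "rotation": [0, 0, -0.034], "gripper": 15},
    {"dp": [-0.04, -0.18, 0], "rotation": [0, 0, -0.034], "gripper": 15},
    {"dp": [-0.04, -0.18, 0], "rotation": [0, 0, -0.034], "gripper": 15}
  ]
}}

```text
time_s: 8.0
position: [527.8, -79.9, 92.4]
orientation: [0.0, -0.144, 0.99, 0.0]
wrist_force: [4.0, 9.8, -5.5]
opening: 0.239
```

```bash
python3 -c "
from bar import *;st();p=bar();st();bar();st();cv2.imwrite('pics/wrist6.png',p)"
```

```text
t 8.0 P [527.8 -79.9  92.4] open 0.239 F [ 4.   9.8 -5.5] r 157.7 swing 1.3297 yawswing 1.326 Ftan -8.26 Frad -6.65 tilt [-0.     0.001 -1.   ]
bar top z 70.7 dir swing 1.3048 pivot offset 1.7 pos swing 1.3134 1716
t 8.05 P [527.8 -79.8  92.4] open 0.243 F [ 3.8 10.9 -5.1] r 157.7 swing 1.3294 yawswing 1.326 Ftan -9.33 Frad -6.74 tilt [-0.     0.001 -1.   ]
bar top z 70.7 dir swing 1.3057 pivot offset 1.5 pos swing 1.3135 1712
t 8.1 P [527.8 -79.8  92.4] open 0.24 F [ 4.4  9.7 -5.4] r 157.6 swing 1.3295 yawswing 1.326 Ftan -8.03 Frad -7.05 tilt [-0.     0.001 -1.   ]
```

Request:
{"fn": "play_rows", "kwargs": {
  "deltas": [
    {"dp": [-0.01, -0.05, 0], "rotation": [0, 0, -0.01], "gripper": 15},
    {"dp": [-0.01, -0.1, 0], "rotation": [0, 0, -0.02], "gripper": 15},
    {"dp": [-0.01, -0.1, 0], "rotation": [0, 0, -0.02], "gripper": 15},
    {"dp": [-0.01, -0.1, 0], "rotation": [0, 0, -0.02], "gripper": 15}
  ]
}}

```text
time_s: 8.5
position: [528.7, -82.6, 92.3]
orientation: [-0.0, -0.154, 0.988, 0.001]
wrist_force: [4.8, 9.6, -5.4]
opening: 0.246
```

```bash
python3 -c "
from bar import *;st();p=bar();st();bar();st();bar();st()"
```

```text
t 8.5 P [528.7 -82.6  92.3] open 0.246 F [ 4.8  9.6 -5.4] r 157.7 swing 1.3477 yawswing 1.3458 Ftan -7.67 Frad -7.5 tilt [-0.001  0.001 -1.   ]
bar top z 70.5 dir swing 1.3278 pivot offset 0.7 pos swing 1.3314 1714
t 8.55 P [528.7 -82.6  92.3] open 0.244 F [ 4.1 10.  -5.5] r 157.6 swing 1.3477 yawswing 1.3458 Ftan -8.29 Frad -6.95 tilt [-0.001  0.001 -1.   ]
bar top z 70.5 dir swing 1.3313 pivot offset 0.0 pos swing 1.3314 1711
t 8.6 P [528.7 -82.6  92.3] open 0.246 F [ 3.4 10.7 -6.1] r 157.6 swing 1.3478 yawswing 1.3459 Ftan -9.14 Frad -6.55 tilt [-0.     0.001 -1.   ]
bar top z 70.5 dir swing 1.332 pivot offset -0.1 pos swing 1.3313 1719
t 8.65 P [528.7 -82.5  92.3] open 0.241 F [ 3.7  9.8 -5.3] r 157.6 swing 1.3475 yawswing 1.3459 Ftan -8.2 Frad -6.56 tilt [-0.001  0.001 -1.   ]
```

Request:
{"fn": "play_rows", "kwargs": {
  "deltas": [
    {"dp": [-0.005, -0.05, 0], "rotation": [0, 0, -0.01], "gripper": 15},
    {"dp": [-0.005, -0.05, 0], "rotation": [0, 0, -0.01], "gripper": 15},
    {"dp": [-0.005, -0.05, 0], "rotation": [0, 0, -0.01], "gripper": 15}
  ]
}}

```text
time_s: 8.95
position: [529.1, -83.8, 92.3]
orientation: [-0.0, -0.159, 0.987, 0.001]
wrist_force: [2.7, 10.4, -5.0]
opening: 0.243
```

```bash
python3 -c "
from bar import *;st();p=bar();st();bar();st();bar();st()"
```

```text
t 8.95 P [529.1 -83.8  92.3] open 0.243 F [ 2.7 10.4 -5. ] r 157.7 swing 1.356 yawswing 1.3558 Ftan -9.07 Frad -5.85 tilt [-0.001  0.001 -1.   ]
bar top z 70.5 dir swing 1.3399 pivot offset 0.0 pos swing 1.3399 1725
t 9.0 P [529.1 -83.8  92.3] open 0.243 F [ 3.3 10.9 -4.8] r 157.7 swing 1.3559 yawswing 1.3558 Ftan -9.35 Frad -6.61 tilt [-0.001  0.001 -1.   ]
bar top z 70.5 dir swing 1.3546 pivot offset -2.9 pos swing 1.3394 1724
t 9.05 P [529.1 -83.8  92.3] open 0.244 F [ 2.2 10.6 -4.4] r 157.7 swing 1.3559 yawswing 1.3558 Ftan -9.36 Frad -5.37 tilt [-0.001  0.001 -1.   ]
bar top z 70.5 dir swing 1.361 pivot offset -4.2 pos swing 1.3391 1719
t 9.1 P [529.1 -83.8  92.3] open 0.25 F [ 3.4 11.5 -5.2] r 157.6 swing 1.3559 yawswing 1.3558 Ftan -9.9 Frad -6.87 tilt [-0.001  0.001 -1.   ]
```

Request:
{"fn": "play_rows", "kwargs": {
  "deltas": [
    {"dp": [-0.01, -0.05, 0], "rotation": [0, 0, -0.01], "gripper": 15},
    {"dp": [-0.01, -0.05, 0], "rotation": [0, 0, -0.01], "gripper": 15},
    {"dp": [-0.01, -0.05, 0], "rotation": [0, 0, -0.01], "gripper": 15}
  ]
}}

```text
time_s: 9.4
position: [529.5, -85.0, 92.2]
orientation: [-0.001, -0.164, 0.987, 0.001]
wrist_force: [1.9, 12.6, -3.7]
opening: 0.247
```

```bash
python3 -c "
from bar import *;st();p=bar();st();bar();st();bar();st();cv2.imwrite('pics/wrist7.png',p)"
```

```text
t 9.4 P [529.5 -85.   92.2] open 0.247 F [ 1.9 12.6 -3.7] r 157.7 swing 1.3639 yawswing 1.3657 Ftan -11.38 Frad -5.82 tilt [-0.002  0.002 -1.   ]
bar top z 70.4 dir swing 1.3402 pivot offset 1.3 pos swing 1.3469 1709
t 9.45 P [529.5 -85.   92.2] open 0.243 F [ 1.3 12.5 -4.2] r 157.6 swing 1.3639 yawswing 1.3658 Ftan -11.42 Frad -5.21 tilt [-0.002  0.002 -1.   ]
bar top z 70.4 dir swing 1.3368 pivot offset 2.0 pos swing 1.3471 1712
t 9.5 P [529.5 -85.   92.2] open 0.245 F [ 1.1 12.8 -4.2] r 157.7 swing 1.3637 yawswing 1.3657 Ftan -11.73 Frad -5.17 tilt [-0.002  0.002 -1.   ]
bar top z 70.4 dir swing 1.3422 pivot offset 0.9 pos swing 1.3468 1712
t 9.55 P [529.5 -85.   92.2] open 0.241 F [ 1.3 11.8 -3.6] r 157.6 swing 1.3639 yawswing 1.3658 Ftan -10.78 Frad -5.03 tilt [-0.002  0.002 -1.   ]
```

View pics/wrist7.png

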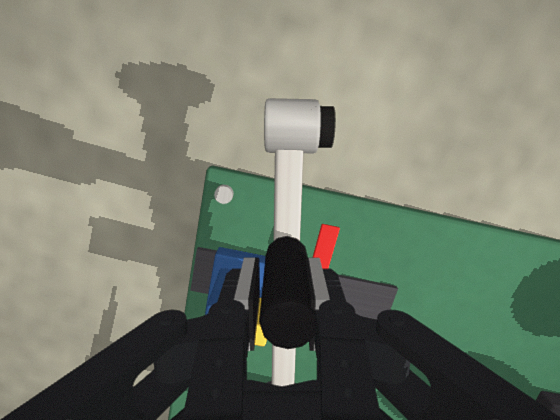

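Buffer contact starts at a tool swing of about 1.352 (tangential force rises from 8.5 to 11.4 N), which matches the visual y0. I'll back off about 5 mm and then lower.

Request:
{"fn": "play_rows", "kwargs": {
  "deltas": [
    {"dp": [0, 0.06, 0], "rotation": [0, 0, 0.01], "gripper": 15},
    {"dp": [0, 0.12, 0], "rotation": [0, 0, 0.02], "gripper": 15},
    {"dp": [0, 0.165, 0], "rotation": [0, 0, 0.03], "gripper": 15},
    {"dp": [0, 0.165, 0], "rotation": [0, 0, 0.03], "gripper": 15},
    {"dp": [0, 0.165, 0], "rotation": [0, 0, 0.03], "gripper": 15}
  ]
}}

```text
time_s: 10.05
position: [528.3, -80.6, 92.3]
orientation: [-0.0, -0.149, 0.989, 0.001]
wrist_force: [2.5, 9.1, -5.3]
opening: 0.25
```

```bash
python3 -c "
from bar import *;st();p=bar();st();bar();st()"
```

```text
t 10.05 P [528.3 -80.6  92.3] open 0.25 F [ 2.5  9.1 -5.3] r 157.4 swing 1.3351 yawswing 1.336 Ftan -7.95 Frad -5.07 tilt [-0.001  0.001 -1.   ]
bar top z 70.2 dir swing 1.3167 pivot offset 0.5 pos swing 1.3194 1716
t 10.1 P [528.3 -80.6  92.3] open 0.243 F [ 2.6  9.  -4.9] r 157.4 swing 1.335 yawswing 1.336 Ftan -7.81 Frad -5.16 tilt [-0.001  0.001 -1.   ]
bar top z 70.2 dir swing 1.3184 pivot offset 0.2 pos swing 1.3196 1721
t 10.15 P [528.3 -80.6  92.3] open 0.244 F [ 2.2  8.4 -5.6] r 157.4 swing 1.3353 yawswing 1.336 Ftan -7.35 Frad -4.59 tilt [-0.001  0.001 -1.   ]
```

Request:
{"fn": "play_rows", "kwargs": {
  "deltas": [
    {"dp": [0, 0, 0.07], "rotation": [0, 0, 0], "gripper": 15},
    {"dp": [0, 0, 0.14], "rotation": [0, 0, 0], "gripper": 15},
    {"dp": [0, 0, 0.21], "rotation": [0, 0, 0], "gripper": 15},
    {"dp": [0, 0, 0.27], "rotation": [0, 0, 0], "gripper": 15},
    {"dp": [0, 0, 0.27], "rotation": [0, 0, 0], "gripper": 15},
    {"dp": [0, 0, 0.27], "rotation": [0, 0, 0], "gripper": 15}
  ]
}}

```text
time_s: 10.75
position: [528.3, -80.7, 84.2]
orientation: [-0.0, -0.149, 0.989, 0.001]
wrist_force: [1.8, 8.9, -4.5]
opening: 0.244
```

```bash
python3 -c "
from bar import *;st();p=bar();st();bar();st()"
```

```text
t 10.75 P [528.3 -80.7  84.2] open 0.244 F [ 1.8  8.9 -4.5] r 157.4 swing 1.3355 yawswing 1.336 Ftan -8.01 Frad -4.38 tilt [-0.001  0.001 -1.   ]
bar top z 62.1 dir swing 1.3147 pivot offset 1.0 pos swing 1.3197 1718
t 10.8 P [528.3 -80.7  84.2] open 0.24 F [ 2.6  9.3 -5.2] r 157.4 swing 1.3355 yawswing 1.3359 Ftan -8.12 Frad -5.17 tilt [-0.001  0.001 -1.   ]
bar top z 62.2 dir swing 1.3149 pivot offset 1.0 pos swing 1.3199 1717
t 10.85 P [528.3 -80.6  84.2] open 0.243 F [ 3.2  8.3 -4.3] r 157.4 swing 1.3353 yawswing 1.336 Ftan -6.94 Frad -5.49 tilt [-0.001  0.001 -1.   ]
```

Request:
{"fn": "play_rows", "kwargs": {
  "deltas": [
    {"dp": [0, 0, 0.05], "rotation": [0, 0, 0], "gripper": 15},
    {"dp": [0, 0, 0.1], "rotation": [0, 0, 0], "gripper": 15},
    {"dp": [0, 0, 0.15], "rotation": [0, 0, 0], "gripper": 15},
    {"dp": [0, 0, 0.2], "rotation": [0, 0, 0], "gripper": 15},
    {"dp": [0, 0, 0.24], "rotation": [0, 0, 0], "gripper": 15},
    {"dp": [0, 0, 0.24], "rotation": [0, 0, 0], "gripper": 15},
    {"dp": [0, 0, 0.24], "rotation": [0, 0, 0], "gripper": 15}
  ]
}}

```text
time_s: 11.55
position: [527.6, -80.8, 77.2]
orientation: [-0.001, -0.149, 0.989, 0.001]
wrist_force: [-3.6, 7.1, 4.6]
opening: 0.245
```

```bash
python3 -c "
from bar import *;st();p=bar();st();bar();st()"
```

```text
t 11.55 P [527.6 -80.8  77.2] open 0.245 F [-3.6  7.1  4.6] r 158.1 swing 1.3348 yawswing 1.3361 Ftan -7.84 Frad 1.4 tilt [-0.002  0.001 -1.   ]
bar top z 56.5 dir swing 1.3156 pivot offset 0.8 pos swing 1.3196 1733
t 11.6 P [527.6 -80.7  77.2] open 0.242 F [-3.3  6.1  4.7] r 158.1 swing 1.3347 yawswing 1.336 Ftan -6.83 Frad 1.32 tilt [-0.002  0.001 -1.   ]
bar top z 56.6 dir swing 1.3158 pivot offset 0.7 pos swing 1.3194 1734
t 11.65 P [527.6 -80.8  77.2] open 0.246 F [-4.1  7.4  3.9] r 158.1 swing 1.3347 yawswing 1.336 Ftan -8.31 Frad 1.75 tilt [-0.002  0.001 -1.   ]
```

Fully down: the vertical force flipped to +4.5 N and the bar top is at 56.5 mm. Easing forward onto the pin.

Request:
{"fn": "play_rows", "kwargs": {
  "deltas": [
    {"dp": [0, 0.05, 0], "rotation": [0, 0, 0.01], "gripper": 15},
    {"dp": [0, 0.1, 0], "rotation": [0, 0, 0.02], "gripper": 15},
    {"dp": [0, 0.15, 0], "rotation": [0, 0, 0.03], "gripper": 15},
    {"dp": [0, 0.2, 0], "rotation": [0, 0, 0.038], "gripper": 15},
    {"dp": [0, 0.2, 0], "rotation": [0, 0, 0.038], "gripper": 15},
    {"dp": [0, 0.2, 0], "rotation": [0, 0, 0.038], "gripper": 15}
  ]
}}

```text
time_s: 12.25
position: [526.1, -75.1, 77.3]
orientation: [-0.001, -0.13, 0.991, 0.0]
wrist_force: [-2.1, 5.4, 3.2]
opening: 0.249
```

```bash
python3 -c "
from bar import *;st();p=bar();st();bar();st()"
```

```text
t 12.25 P [526.1 -75.1  77.3] open 0.249 F [-2.1  5.4  3.2] r 158.1 swing 1.2977 yawswing 1.2981 Ftan -5.73 Frad 0.69 tilt [-0.001  0.001 -1.   ]
bar top z 56.5 dir swing 1.2777 pivot offset 1.1 pos swing 1.2831 1728
t 12.3 P [526.  -75.1  77.3] open 0.238 F [-3.2  5.6  3.9] r 158.1 swing 1.2977 yawswing 1.2982 Ftan -6.24 Frad 1.66 tilt [-0.001  0.001 -1.   ]
bar top z 56.5 dir swing 1.2786 pivot offset 0.9 pos swing 1.2831 1725
t 12.35 P [526.  -75.2  77.3] open 0.246 F [-2.5  5.7  3.2] r 158.1 swing 1.2979 yawswing 1.2981 Ftan -6.14 Frad 0.96 tilt [-0.002  0.001 -1.   ]
```

Request:
{"fn": "play_rows", "kwargs": {
  "deltas": [
    {"dp": [0, 0.03, 0], "rotation": [0, 0, 0.005], "gripper": 15},
    {"dp": [0, 0.06, 0], "rotation": [0, 0, 0.01], "gripper": 15},
    {"dp": [0, 0.06, 0], "rotation": [0, 0, 0.01], "gripper": 15},
    {"dp": [0, 0.06, 0], "rotation": [0, 0, 0.01], "gripper": 15}
  ]
}}

```text
time_s: 12.75
position: [525.8, -74.0, 77.2]
orientation: [-0.001, -0.125, 0.992, 0.0]
wrist_force: [-5.3, -1.7, 4.4]
opening: 0.245
```

```bash
python3 -c "
from bar import *;st();p=bar();st();bar();st()"
```

```text
t 12.75 P [525.8 -74.   77.2] open 0.245 F [-5.3 -1.7  4.4] r 158.0 swing 1.2907 yawswing 1.2885 Ftan 0.29 Frad 5.54 tilt [-0.001  0.    -1.   ]
bar top z 56.5 dir swing 1.2932 pivot offset -3.2 pos swing 1.2765 1722
t 12.8 P [525.9 -74.   77.2] open 0.246 F [-5.7 -0.4  6. ] r 158.0 swing 1.2907 yawswing 1.2885 Ftan -1.02 Frad 5.67 tilt [-0.001  0.    -1.   ]
bar top z 56.5 dir swing 1.2919 pivot offset -2.9 pos swing 1.2766 1726
t 12.85 P [525.9 -74.   77.2] open 0.244 F [-6.  -0.2  4.8] r 158.0 swing 1.2907 yawswing 1.2885 Ftan -1.34 Frad 5.87 tilt [-0.001  0.    -1.   ]
```

Pin contact: the tangential load on the gripper fell from 7.7 N to about 0.7 N while the arm stopped at 1.29. Letting go.

Request:
{"fn": "play_rows", "kwargs": {
  "deltas": [
    {"dp": [0, 0, 0], "rotation": [0, 0, 0], "gripper": 20},
    {"dp": [0, 0, 0], "rotation": [0, 0, 0], "gripper": 24},
    {"dp": [0, 0, 0], "rotation": [0, 0, 0], "gripper": 30},
    {"dp": [0, 0, 0], "rotation": [0, 0, 0], "gripper": 45},
    {"dp": [0, 0, 0], "rotation": [0, 0, 0], "gripper": 45},
    {"dp": [0, 0, 0], "rotation": [0, 0, 0], "gripper": 45},
    {"dp": [0, 0, 0], "rotation": [0, 0, 0], "gripper": 45}
  ],
  "newtons": 20
}}

```text
time_s: 13.55
position: [526.5, -74.0, 77.2]
orientation: [0.0, -0.125, 0.992, -0.0]
wrist_force: [-0.4, 0.6, -0.4]
opening: 0.523
```

```bash
python3 -c "
from bar import *;st();p=bar();cv2.imwrite('pics/wrist8.png',p)
vv=0
"
```

```text
t 13.55 P [526.5 -74.   77.2] open 0.523 F [-0.4  0.6 -0.4] r 157.4 swing 1.2915 yawswing 1.2884 Ftan -0.63 Frad 0.22 tilt [ 0. -0. -1.]
bar top z 56.6 dir swing 1.2694 pivot offset 1.1 pos swing 1.2752 1741
```

View pics/wrist8.png

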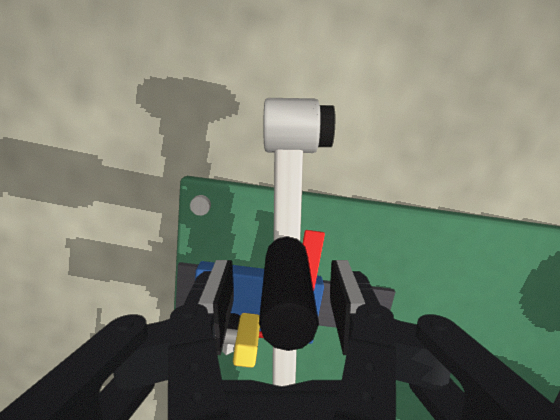

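The fingers are clear on both sides of the handle at (288,290) and the arm is holding. Retreating straight up.

Request:
{"fn": "play_rows", "kwargs": {
  "deltas": [
    {"dp": [0, 0, -0.7], "rotation": [0, 0, 0], "gripper": 45},
    {"dp": [0, 0, -1.5], "rotation": [0, 0, 0], "gripper": 45},
    {"dp": [0, 0, -2.5], "rotation": [0, 0, 0], "gripper": 45},
    {"dp": [0, 0, -3.7], "rotation": [0, 0, 0], "gripper": 45},
    {"dp": [0, 0, -5], "rotation": [0, 0, 0], "gripper": 45},
    {"dp": [0, 0, -6], "rotation": [0, 0, 0], "gripper": 45},
    {"dp": [0, 0, -6], "rotation": [0, 0, 0], "gripper": 45},
    {"dp": [0, 0, -6], "rotation": [0, 0, 0], "gripper": 45}
  ]
}}

```text
time_s: 14.4
position: [526.6, -74.0, 257.6]
orientation: [0.001, -0.125, 0.992, -0.0]
wrist_force: [0.3, 0.0, -0.6]
opening: 0.532
```

```bash
python3 -c "
from st import *;st()
o=np.array([678.8,-34.4]);a=.1124;Rr=np.array([[np.cos(a),-np.sin(a)],[np.sin(a),np.cos(a)]])
c=robot.get_calibration('wrist');p,d=robot.snapshot('wrist');cv2.imwrite('pics/wrist9.png',p)
vv,uu=np.mgrid[0:420,0:560];Q=np.stack([(uu-c['cx'])/c['fx']*d,(vv-c['cy'])/c['fy']*d,d],-1)@Rm(c['rotation']).T+c['xyz']
h=cv2.cvtColor(p,cv2.COLOR_BGR2HSV)
m=(cv2.inRange(h,(0,150,60),(8,255,255))>0)&(Q[...,2]<80)
L=np.c_[(Q[m][:,:2]-o)@Rr,Q[m][:,2]]
s=(abs(L[:,0]+105)<8)&(abs(L[:,1]+3)<10);print('pin z max',np.sort(L[s][:,2])[-15:].round(1)); q=L[(L[:,0]<-120)&(L[:,0]>-165)&(abs(L[:,1])<15)];print('paddle z',np.median(q[:,2]),len(q))
robot.snapshot('side');p,_=robot.snapshot('top');cv2.imwrite('pics/top9.png',cv2.resize(p[60:260,0:560],None,fx=1.4,fy=1.4))"
```

```text
t 14.4 P [526.6 -74.  257.6] open 0.532 F [ 0.3  0.  -0.6] r 157.3 swing 1.2917 yawswing 1.2884 Ftan 0.06 Frad -0.27 tilt [ 0.001 -0.    -1.   ]
pin z max [54.1 54.1 54.2 54.2 54.3 54.4 54.4 54.4 54.5 54.6 54.7 54.8 55.  55.2
 56. ]
paddle z 34.73154866297523 279
```

View pics/wrist9.png

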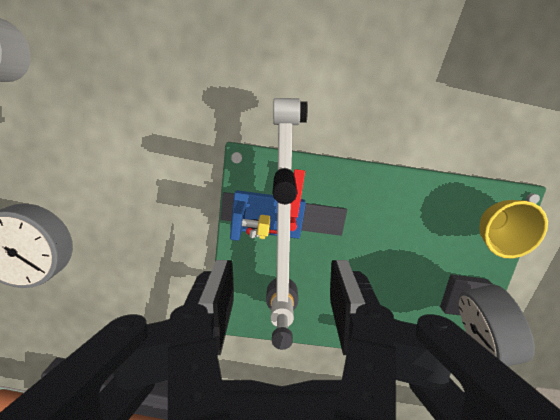

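View pics/top9.png

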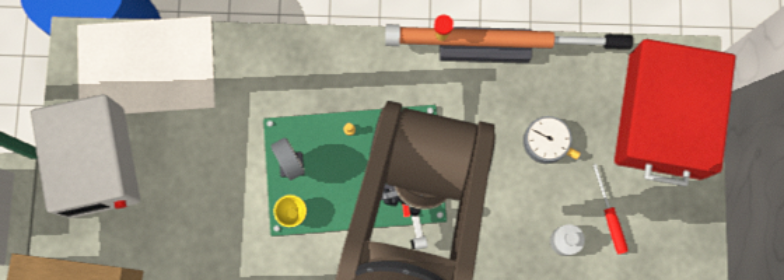

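The arm is hooked behind the pin. The pin is up (top about 54 mm, paddle at 35 mm as before), the gripper is clear, and the other things look undisturbed. Handing in.

```bash
python3 -c "
from st import *;st();print(robot.close_job())"
```

```text
t 14.55 P [525.7 -73.8 256. ] open 0.529 F [ 0.6 -0.4 -0. ] r 158.1 swing 1.2893 yawswing 1.2884 Ftan 0.49 Frad -0.44 tilt [-0.002  0.    -1.   ]
the job is handed in; nothing more can be done
None
```

The tap hammer is cocked and the job is handed in at about 14.6 s; `close_job` gives no verdict.

**What I did:** I found the rig in the wrist view and got y0 ≈ -15 mm from both the pin and the buffer face. I gripped the handle, raised the arm 16 mm and swung it back over the pin. It met the buffer gently, with the force rising from about 8.5 to 11.4 N. I then backed off 5 mm, lowered it fully and eased it forward until the pin took the load (force on the gripper 7.7 → about 0.7 N). Then I let go and backed off 180 mm straight up.

**Last checks before hand-in:**
- **Arm:** still drawn back at about 1.28–1.29 rad. After letting go, the bar top was 56.6 mm above the bench, so it is fully down.
- **Pin:** its top was at about 54 mm and its paddle at 35 mm, the same as at the start, so it is up.
- **Robot:** wrist force was near zero and the gripper was clear.
- **Other things:** the bowl, adaptor, spare gauge, weight and screwdriver look unmoved in the last pictures. I did not measure them. The jar was not checked, because it was outside the last top picture.

**Disagreements:** the swing read from the camera and from the tool differed by about 0.015 rad. I also saw an unexplained inward pull of 5–10 N on the gripper during the draw. Neither affected the result.

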